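# Fit the bearings and end covers to two flange housings

## Task

Two bearing housings of different size are bolted to the bench. Fit each with the ball bearing of its size, lying fully home in the seat, and then close it with its own end cover, set flat on the rim over the bearing. The third, widest bearing is a spare that fits neither housing: leave it, the white ring cage and the roll of tape where they are.

Things in the scene. Friction and masses are not known exactly. Their poses are not given: they have to be found in the camera images.
- big_housing_seat (a point): Larger of two bolted-down grey flange housings: flange 110 mm square, 14 thick, cap screws 22 high at its corners; round hub 84 mm across, bright rim 30 mm above the bench. In it a round bearing seat, 56 mm across, 10 deep, upper 5 mm a conical lead-in widening to 64. Point: centre of the seat's floor, 20 mm above the bench; z up the hub's axis, x and y along the flange's sides.
- small_housing_seat (a point): Smaller of the two bolted-down grey flange housings: flange 92 mm square, 14 thick, cap screws 22 high; hub 68 mm across, bright rim 28 mm above the bench. Its round bearing seat is 44 mm across, 9 deep, the upper 5 mm widening to 52. Point: centre of the seat's floor, 19 mm above the bench; z up the hub's axis.
- big_bearing_mid (a point): Steel ball bearing, the middle one of three in width and the thickest: 52 mm across, bore 25, 21 thick, 0.18 kg, lying flat. Point: its centre, half-way up; z is its axis. For the larger housing: 2 mm play all round; home, its centre is 10.5 mm above the seat floor and it stands 11 mm proud of the rim. Gripped by its top 9 mm it goes home with the fingertips clear of the rim.
- small_bearing_mid (a point): Steel ball bearing, the smallest of three: 40 mm across, bore 17, 18 thick, 0.10 kg, lying flat. Point: its centre, half-way up; z is its axis. For the smaller housing: 2 mm play all round; home, its centre is 9 mm above the seat floor and it stands 9 mm proud of the rim. Gripped by its top 7 mm it goes home with the fingertips clear of the rim.
- big_cover_boss (a point): Larger of two steel end covers, 0.30 kg: round cap 80 mm across, 18 high, with a boss on top (28 across, 22 high) to grip it by; stands hollow side down. Point: centre of the boss, 29 mm above the underside. The recess below (56 across, 12 deep, mouth 64) goes over the big bearing in its housing, any way round; edge flat on the rim, the point is 39 mm above the seat floor.
- small_cover_boss (a point): Smaller of the two steel end covers, 0.20 kg: round cap 66 mm across, 16 high, boss on top 24 across, 22 high; stands hollow side down. Point: centre of the boss, 27 mm above the underside. The recess below (44 across, 10 deep, mouth 52) goes over the small bearing in its housing, any way round; edge flat on the rim, the point is 36 mm above the seat floor.
- spare_bearing_mid (a point): Bystander: the widest and thinnest of the three ball bearings, 64 mm across, bore 31, 16 thick, loose, lying flat. Fits neither housing. Point: its centre.
- ring_cage_mid (a point): Bystander: white moulded plastic ring cage, 62 mm across and 33 mm high, light and loose. Point: its centre.
- tape_mid (a point): Bystander: roll of brown tape lying flat, about 70 mm across and 24 mm high, loose. Point: its centre.
There are look-alikes about, which are no part of the job. Leave any orange look-alike of the part that bears small_bearing_mid alone.

How it is judged:
At the end, for the whole second after the job is handed in: In each housing its own bearing lies home on the seat floor (within 6 mm of the hub's axis, height within 2.5 mm, level within 0.06 rad) and its own cover lies over it flat on the rim (within 9 mm of the axis, height within 2.5 mm, level within 0.06 rad), all released and still (horizontal distance between big_bearing_mid and big_housing_seat below 0.006 m and z of big_bearing_mid in the frame of big_housing_seat between 0.008 and 0.013 m and angle between each of big_bearing_mid, big_cover_boss, small_bearing_mid, small_cover_boss's own z axis and vertical below 0.06 rad and horizontal distance between big_cover_boss and big_housing_seat below 0.009 m and z of big_cover_boss in the frame of big_housing_seat between 0.0365 and 0.0415 m and horizontal distance between small_bearing_mid and small_housing_seat below 0.006 m and z of small_bearing_mid in the frame of small_housing_seat between 0.0065 and 0.0115 m and horizontal distance between small_cover_boss and small_housing_seat below 0.009 m and z of small_cover_boss in the frame of small_housing_seat between 0.0335 and 0.0385 m); the robot touches nothing.
It fails at once if a bystander (spare bearing, ring cage, tape roll) is moved by more than 15 mm (distance of any of spare_bearing_mid, ring_cage_mid, tape_mid from where it was at the start of the episode above 0.015 m).
It also fails if it takes over 99 s, if anything falls off the work surface, if the arm or the gripper's body presses on something with over 40 N, if the wrist force passes 120 N, or if a joint passes its speed limit or range.

## Robot

A 7-joint arm with a two-finger parallel gripper is mounted at the origin on a cart in front of the work surface, level with it; the furniture and walls round the work are solid. World frame = base frame: x ahead of the robot, y to its left, z up, the work surface at z = 0. Lengths are in m, angles in rad, forces in N, time in s.
With the tool pointing down it reaches from about 0.4 to 0.85 m from the base axis. Payload 10.4 kg.
Tool frame: the origin (TCP) lies midway between the tips of the shut fingers; the grasp point (between the pads) lies 19 mm behind it; z points along the fingers, y is the line along which they close (so a half turn about z gives the same grasp; the last joint's range is limited). The gripper opens to 87 mm and grips with 3 to 60 N. Pads are 19 mm wide; open, the fingers measure 117 mm over their backs; the gripper's body (75 mm by 190 mm) begins 51 mm behind the grasp point.
Start: joints at [1.146, 0.332, -0.065, 1.46, 0.022, 1.35, -0.088], TCP at [0.244, -0.575, 0.19] pointing down, gripper open.
Joint ranges: [-2.6, 2.6], [-0.5, 2.12], [-1.47, 1.34], [0.16, 2.42], [-1.27, 4.41], [0.06, 2.06], [-2.6, 2.6]. Speed limits (rad/s): [2.22, 2.22, 2.79, 2.79, 3.14, 3.14, 3.14].

## Interface

Orientations are given as a unit quaternion [x, y, z, w].
In Python, from bench import r gives the robot as it stands.
- The arm moves only by the tool arm_command, never from a script. Its arguments are lists of equal length, an entry for each row: "xyz": the shift along the world's x, y, z in m, a list of three; "rot": the turn, a rotation vector about the world's x, y, z in rad, a list of three. In form: {"xyz": [[tx, ty, tz], ...], "rot": [[ax, ay, az], ...]}. A call has 1 to 20 rows; each row is the pose to reach, as a shift and turn from the pose commanded when the call began; what a row does not reach only later rows make up. A row lasts 1/12 s, in which the tool goes at most 41.7 mm and 7.16 degrees, less where a joint would pass 70% of its speed; a pose out of reach is approached as far as the arm can. A call with a gripper value outside its range is refused whole. "grip" is the opening, from 0 (shut) to 1 (fully open), set as the call begins (left out, the last holds). The fingers move at their own pace and stop on an object; "squeeze" is the grip in N (left out, the last holds). Time passes only in rows, so rows that repeat a pose let the fingers close. It gives the time, the measured TCP pose, the force, the opening and the grip force at its end, in the units of the state.
- r.read_state(): the state, without advancing time (a new reading comes with each control period).
- r.camera(name): name is "scene" or "top" or "wrist"; returns the picture (480x640x3 uint8, red, green, blue); there is no depth.
- r.camera_model(name): a dict with "fx", "fy", "cx", "cy" (pixels), "T" (4x4, takes a point from camera to world coordinates). Camera axes: x right, y up, looking along -z (the intrinsics and any distortion apply to the point x, -y, -z); pixel columns grow to the right and rows downward; lengths in m; the calibration is good to about 2 mm. The wrist camera is an equidistant fisheye: a pixel r from the principal point sees the ray r / f radians off the axis. A picture is of the moment at which its call begins: read the wrist's pose just before it. camera_model takes no time and is no camera call; for the wrist camera it gives the pose at the moment of the call.
- r.close_job(): hands the job in; it is judged then, once.
Trained networks look in the newest picture that a camera, given by its name, has taken for a name from the list of things; names that differ only in an ending like _2 or _b are one class to them, and where a whole thing is asked for, a point or a joint stands for the part that bears it (a point fixed in the world has none). Each returns a list of dicts, best first, with "conf" (0 to 1); they miss things now and then, are a little off and sometimes report something else, mostly with a low value. They report only what shows in the picture. A call takes as long as a camera call. They do not tell look-alikes from the thing itself.
- r.look_for(label, camera): "at" ([x, y, z] in m, in the coordinates of the camera as it stood for that picture, good to about 4 mm: the middle of the surface that is visible of it).
- r.spot_point(label, camera): "at" ([x, y, z] in m, in the coordinates of the camera as it stood for that picture, good to about 4 mm: a listed point, or the origin of a listed thing).
The state is a dict: "time": time; "joint_positions": joint angles; "joint_vel": joint speeds; "joint_torque": joint torques, N m; "ee_pos": TCP position; "eef_rot": TCP orientation; "ft_force": force on the tool from outside, world axes, zero at the start; "torque": the same for the moment, N m; "width": finger opening in m; "grip_force": force on a finger pad.
Only numpy, scipy, OpenCV 4.12 (cv2) and the standard library are available. Lean on these libraries where they do the work, as an engineer would, in place of code of your own. Each camera call takes 0.05 s, during which the arm holds its last target. There are 200 camera calls.

## Working session

There is one attempt and no reset: what is moved stays moved. The work goes in short steps, Python scripts to look and compute and a tool call to move; the robot and the scene stay as the last step left them, time stands still between calls to the robot, and variables do not carry over. Pictures are saved under pics/ and viewed, at most 14 in all, crops included, and the job is handed in when it is done.

Besides the shell and the picture viewer there is one more tool, called as name(argument=value, ...) on one line, values as JSON. arm_command: Moves the arm, as the interface text tells. Its arguments: {"type":"object","properties":{"xyz":{"type":"array"},"rot":{"type":"array"},"grip":{"type":"number"},"squeeze":{"type":"number"}},"required":["xyz","rot"]}

```bash
mkdir -p pics; ls; cat > h.py <<'E'
import numpy as np, cv2
from bench import r
L=["big_housing_seat","small_housing_seat","big_bearing_mid","small_bearing_mid","big_cover_boss","small_cover_boss","spare_bearing_mid","ring_cage_mid","tape_mid"]
def shot(n,f=None):
    T=np.array(r.camera_model(n)["T"]); im=r.camera(n)
    if f: cv2.imwrite("pics/"+f,im[:,:,::-1])
    return im,T
def spots(n,T,labels=L,k=4,mc=.15):
    for l in labels:
        for d in r.spot_point(l,n)[:k]:
            if d["conf"]>mc: print(n,l,round(d["conf"],2),np.round((T@np.r_[d["at"],1])[:3],4))
def ray(n,T,z,uv):
    m=r.camera_model(n); x=(uv[0]-m["cx"])/m["fx"]; y=(uv[1]-m["cy"])/m["fy"]
    d=T[:3,:3]@np.array([x,-y,-1.]); return T[:3,3]+d*(z-T[2,3])/d[2]
E
python3 - <<'E'
from h import *
s=r.read_state(); print({k:np.round(v,3).tolist() for k,v in s.items()})
for n in("top","scene"):
    im,T=shot(n,n+"0.png"); print(np.round(T,3), {k:v for k,v in r.camera_model(n).items() if k!="T"})
    spots(n,T)
E
```

```text
pics
{'time': 0.0, 'joint_positions': [1.146, 0.333, -0.065, 1.461, 0.022, 1.35, -0.089], 'joint_vel': [-0.0, -0.0, -0.002, -0.001, -0.001, -0.0, -0.0], 'joint_torque': [0.0, -62.326, 0.025, -38.989, -0.061, 0.04, 0.0], 'ee_pos': [0.244, -0.575, 0.189], 'eef_rot': [0.98, 0.2, -0.0, -0.001], 'ft_force': [0.533, 0.128, -0.461], 'torque': [0.0, -0.0, 0.007], 'grip_force': 0.0, 'width': 0.087}
[[-0.012  0.991 -0.132  0.448]
 [-1.    -0.009  0.021  0.004]
 [ 0.02   0.133  0.991  1.141]
 [ 0.     0.     0.     1.   ]] {'fx': 465.3314655197144, 'fy': 465.3314655197144, 'cx': 318.98803699047403, 'cy': 238.65754919188453}
top big_housing_seat 0.69 [ 0.5262 -0.2866  0.0217]
top small_housing_seat 0.64 [0.5855 0.3037 0.0162]
top big_bearing_mid 0.6 [ 0.4454 -0.0539  0.0123]
top small_bearing_mid 0.78 [0.596  0.1873 0.0087]
top small_bearing_mid 0.77 [0.4781 0.2158 0.0044]
top small_bearing_mid 0.7 [0.6374 0.1002 0.0062]
top small_bearing_mid 0.6 [0.4152 0.2706 0.0165]
top big_cover_boss 0.57 [0.4655 0.1096 0.0235]
top small_cover_boss 0.93 [ 0.5614 -0.1105  0.0292]
top spare_bearing_mid 0.96 [ 
[... 417 characters left out ...]
t 0.74 [0.5823 0.3015 0.0161]
scene big_bearing_mid 0.92 [ 0.4445 -0.0544  0.0065]
scene big_bearing_mid 0.56 [ 0.5215 -0.2837  0.02  ]
scene small_bearing_mid 0.85 [0.4099 0.2739 0.0072]
scene small_bearing_mid 0.63 [0.5955 0.1905 0.0085]
scene small_bearing_mid 0.61 [0.4734 0.2134 0.0065]
scene small_bearing_mid 0.6 [0.632  0.1088 0.0089]
scene big_cover_boss 0.66 [0.4678 0.1113 0.0244]
scene big_cover_boss 0.23 [ 0.5624 -0.1087  0.0252]
scene small_cover_boss 0.76 [ 0.5631 -0.1119  0.0277]
scene small_cover_boss 0.22 [ 0.7253 -0.1952  0.0117]
scene spare_bearing_mid 0.65 [ 0.6623 -0.0653  0.006 ]
scene ring_cage_mid 0.58 [0.7595 0.1031 0.0157]
scene tape_mid 0.94 [ 0.7244 -0.1929  0.0126]
```

View pics/top0.png

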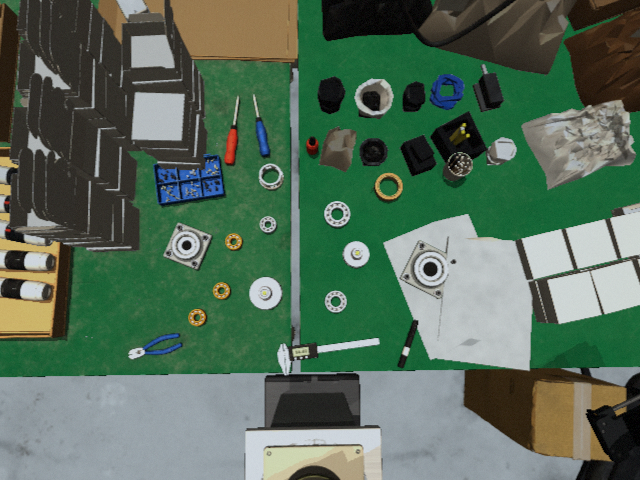

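View pics/scene0.png

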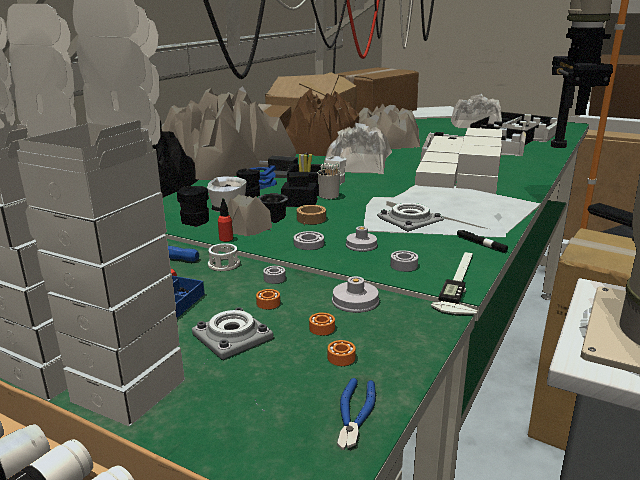

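The top view shows the big housing at (430,268), the small housing at (187,246) and the big bearing at (336,301). The spare is at (337,213), the small cover at (356,253) and the big cover at (265,292). The steel small bearing is at (268,225), with orange look-alikes at (233,241), (221,291) and (197,317). Both cameras agree with the network positions to within a few mm. I'll move over the big housing for a wrist view.

arm_command(xyz=[[0, 0, 0.04], [0.1, 0.1, 0.08], [0.2, 0.2, 0.1], [0.278, 0.288, 0.1], [0.278, 0.288, 0.1], [0.278, 0.288, 0.1], [0.278, 0.288, 0.1], [0.278, 0.288, 0.1], [0.278, 0.288, 0.1], [0.278, 0.288, 0.1], [0.278, 0.288, 0.1], [0.278, 0.288, 0.1], [0.278, 0.288, 0.1], [0.278, 0.288, 0.1], [0.278, 0.288, 0.1], [0.278, 0.288, 0.1]], rot=[[0, 0, 0.1], [0, 0, 0.2], [0, 0, 0.3], [0, 0, 0.4], [0, 0, 0.5], [0, 0, 0.6], [0, 0, 0.7], [0, 0, 0.8], [0, 0, 0.9], [0, 0, 1.0], [0, 0, 1.1], [0, 0, 1.167], [0, 0, 1.167], [0, 0, 1.167], [0, 0, 1.167], [0, 0, 1.167]], grip=1)

```text
time: 2.33
ee_pos: [0.5215, -0.2886, 0.2898]
eef_rot: [0.709, 0.705, -0.0, 0.0]
ft_force: [0.0, 0.3, 0.0]
width: 0.0869
grip_force: 0.0
```

```bash
python3 - <<'E'
from h import *
s=r.read_state(); print({k:np.round(v,3).tolist() for k,v in s.items()})
im,T=shot("wrist","w1.png"); print(np.round(T,3), {k:v for k,v in r.camera_model("wrist").items() if k!="T"})
spots("wrist",T)
E
```

```text
{'time': 2.333, 'joint_positions': [0.767, 0.267, -0.426, 1.356, 0.11, 1.542, 0.345], 'joint_vel': [-0.002, -0.0, -0.004, -0.001, -0.001, -0.0, 0.007], 'joint_torque': [-0.374, -56.295, -3.817, -39.706, -0.055, 0.058, -0.025], 'ee_pos': [0.522, -0.289, 0.29], 'eef_rot': [0.709, 0.705, -0.0, 0.0], 'ft_force': [0.016, 0.267, 0.012], 'torque': [-0.042, -0.04, 0.032], 'grip_force': 0.0, 'width': 0.087}
[[ 1.     0.007  0.002  0.522]
 [-0.007  0.957  0.289 -0.21 ]
 [-0.    -0.289  0.957  0.485]
 [ 0.     0.     0.     1.   ]] {'fx': 371.64829954431775, 'fy': 371.64829954431775, 'cx': 319.0024631737271, 'cy': 242.69184655656343}
wrist big_housing_seat 0.74 [ 0.5228 -0.2868  0.0225]
wrist big_bearing_mid 0.81 [ 0.4491 -0.0595  0.0119]
wrist spare_bearing_mid 0.6 [ 0.6647 -0.0709  0.0061]
wrist tape_mid 0.84 [ 0.7279 -0.1906  0.011 ]
```

View pics/w1.png

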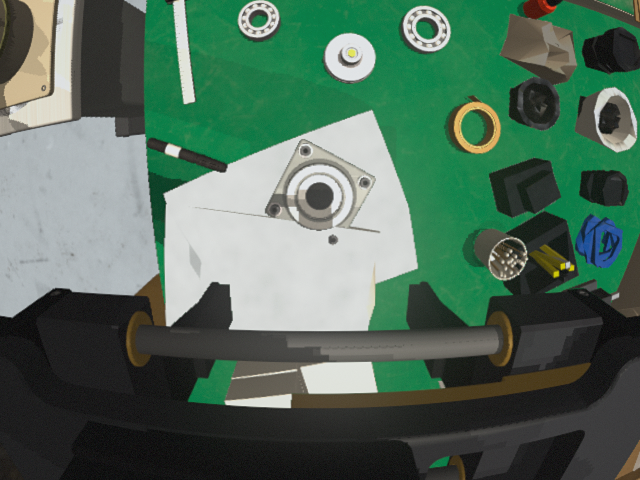

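The wrist view shows the big housing at about (320,195), clear of anything except a hole or plug at (333,240). The bearing is at (258,20). I'll refine by rectifying the picture to known-height planes and fitting circles of known radius.

```bash
cat >> h.py <<'E'
def proj(n,T,P):
    m=r.camera_model(n); p=(np.asarray(P)-T[:3,3])@T[:3,:3]; x,y,z=p[...,0],-p[...,1],-p[...,2]
    if n=="wrist":
        q=np.hypot(x,y)+1e-12; k=np.arctan2(q,z)/q
    else: k=1/z
    return m["cx"]+m["fx"]*x*k, m["cy"]+m["fy"]*y*k
def rect(im,n,T,c,z,half=.06,s=.0005):
    a=np.arange(-half,half+s/2,s); Y,X=np.meshgrid(c[1]-a,c[0]+a)  # rows = +x, cols = -y
    u,v=proj(n,T,np.stack([X,Y,np.full_like(X,z)],-1))
    return cv2.remap(im,u.astype(np.float32),v.astype(np.float32),cv2.INTER_CUBIC)
def circ(im,n,T,c,z,R,tol=.012,s=.0005):
    """centre of the circle of radius R at height z near c, by radial-gradient score"""
    g=cv2.GaussianBlur(cv2.cvtColor(rect(im,n,T,c,z,R+.02,s),cv2.COLOR_RGB2GRAY).astype(np.float32),(0,0),1.5)
    gx,gy=cv2.Sobel(g,cv2.CV_32F,1,0),cv2.Sobel(g,cv2.CV_32F,0,1)
    h=g.shape[0]//2; t=np.linspace(0,2*np.pi,120,endpoint=False); best=[]
    for dr in (-.001,-.0005,0,.0005,.001):
      for i in np.arange(-tol,tol+1e-9,.0005):
        for j in np.arange(-tol,tol+1e-9,.0005):
            u=(h+(j+(R+dr)*np.cos(t))/s).astype(int); v=(h+(i+(R+dr)*np.sin(t))/s).astype(int)
            d=gx[v,u]*np.cos(t)+gy[v,u]*np.sin(t); best.append((np.mean(np.clip(np.abs(d),0,60)),c[0]+i,c[1]-j,dr))
    return np.round(max(best),4)
TOP={"big_bearing":((.446,-.056),.021,.026),"small_bearing":((.635,.104),.018,.020),"big_cover":((.467,.110),.018,.040),"big_boss":((.467,.110),.040,.014),
"small_cover":((.562,-.111),.016,.033),"small_boss":((.562,-.111),.038,.012),"big_h":((.5225,-.287),.030,.042),"big_hin":((.5225,-.287),.030,.032),"small_h":((.584,.303),.028,.034),"small_hin":((.584,.303),.028,.026)}
E
python3 - <<'E'
from h import *
for n in("wrist","top"):
    im,T=shot(n)
    for k,(c,z,R) in TOP.items():
        if n=="wrist" and k.split("_")[0]+k[-3:] not in("big_h","big_bhin") and k not in("big_h","big_hin","big_bearing","small_cover","small_boss"): continue
        print(n,k,circ(im,n,T,c,z,R))
im,T=shot("wrist"); a=rect(im,"wrist",T,(.5225,-.287),.03)
b=rect(im,"wrist",T,(.446,-.056),.021)
cv2.imwrite("pics/r1.png",np.hstack([a,b])[:,:,::-1])
E
```

```text
wrist big_bearing [ 6.00e+01  4.49e-01 -5.75e-02  0.00e+00]
wrist small_cover [ 6.00e+01  5.62e-01 -1.10e-01 -1.00e-03]
wrist small_boss [ 5.32437e+01  5.59000e-01 -1.17000e-01  5.00000e-04]
wrist big_h [ 5.92607e+01  5.22000e-01 -2.89500e-01 -1.00000e-03]
wrist big_hin [ 5.95726e+01  5.22500e-01 -2.89000e-01 -5.00000e-04]
top big_bearing [ 6.000e+01  4.485e-01 -5.650e-02  0.000e+00]
top small_bearing [60.      0.6375  0.1055  0.    ]
top big_cover [ 6.000e+01  4.700e-01  1.115e-01 -1.000e-03]
top big_boss [4.85831e+01 4.65500e-01 1.07000e-01 1.00000e-03]
top small_cover [ 6.000e+01  5.625e-01 -1.100e-01 -1.000e-03]
top small_boss [ 4.91928e+01  5.58500e-01 -1.06000e-01  5.00000e-04]
top big_h [ 5.87129e+01  5.22500e-01 -2.88000e-01 -5.00000e-04]
top big_hin [ 5.85116e+01  5.22500e-01 -2.87000e-01 -5.00000e-04]
top small_h [ 5.99948e+01  5.85500e-01  2.99500e-01 -5.00000e-04]
top small_hin [52.7682  0.5805  0.294   0.    ]
```

View pics/r1.png

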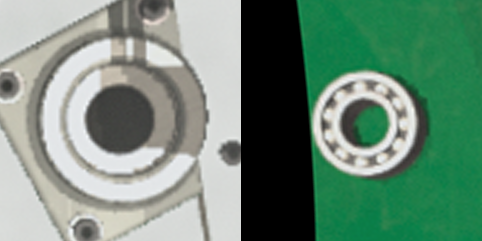

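The rectified crops show the hub ring and the bearing as clean circles where expected. The score saturates, so I'll fix that and re-measure.

```bash
sed -i 's/np.mean(np.clip(np.abs(d),0,60))/np.mean(np.sqrt(np.abs(d)))/' h.py
python3 - <<'E'
from h import *
for n,ks in(("wrist","big_bearing small_cover small_boss big_h big_hin".split()),("top",TOP)):
    im,T=shot(n)
    for k in ks:
        c,z,R=TOP[k]; print(n,k,circ(im,n,T,c,z,R,.006 if "boss" in k else .01).tolist())
E
```

```text
wrist big_bearing [14.6248, 0.4475, -0.058, 0.0]
wrist small_cover [13.4317, 0.5615, -0.1105, -0.001]
wrist small_boss [9.7564, 0.557, -0.1155, 0.0]
wrist big_h [11.9008, 0.522, -0.2895, -0.0005]
wrist big_hin [9.0687, 0.522, -0.2885, -0.0005]
top big_bearing [12.6692, 0.4475, -0.0575, 0.0]
top small_bearing [11.8685, 0.6365, 0.105, 0.0]
top big_cover [11.907, 0.4695, 0.1105, -0.001]
top big_boss [8.6298, 0.466, 0.107, 0.0005]
top small_cover [11.8383, 0.5615, -0.11, -0.001]
top small_boss [8.8027, 0.5565, -0.1085, 0.0005]
top big_h [11.2243, 0.5225, -0.288, -0.001]
top big_hin [9.0527, 0.5225, -0.2875, -0.0005]
top small_h [10.9949, 0.586, 0.3, -0.001]
top small_hin [9.4998, 0.583, 0.293, 0.0005]
```

arm_command(xyz=[[-0.012, 0.037, -0.01], [-0.024, 0.074, -0.03], [-0.037, 0.111, -0.05], [-0.049, 0.148, -0.08], [-0.062, 0.185, -0.11], [-0.074, 0.222, -0.14], [-0.074, 0.231, -0.17], [-0.074, 0.231, -0.2], [-0.074, 0.231, -0.22], [-0.074, 0.231, -0.23], [-0.074, 0.231, -0.23], [-0.074, 0.231, -0.23], [-0.074, 0.231, -0.23]], rot=[[0, 0, 0], [0, 0, 0], [0, 0, 0], [0, 0, 0], [0, 0, 0], [0, 0, 0], [0, 0, 0], [0, 0, 0], [0, 0, 0], [0, 0, 0], [0, 0, 0], [0, 0, 0], [0, 0, 0]])

```text
time: 4.17
ee_pos: [0.4498, -0.0567, 0.0615]
eef_rot: [0.708, 0.706, 0.001, 0.001]
ft_force: [-0.7, -0.2, -0.8]
width: 0.0873
grip_force: 0.0
```

```bash
python3 - <<'E'
from h import *
s=r.read_state(); print(np.round(s["ee_pos"],4),np.round(s["eef_rot"],4))
im,T=shot("wrist","w2.png")
print(circ(im,"wrist",T,(.4475,-.0577),.021,.026,.008))
E
```

```text
[ 0.4498 -0.0567  0.0615] [0.7081 0.7061 0.0008 0.001 ]
[12.3663  0.4475 -0.0582  0.    ]
```

arm_command(xyz=[[-0.002, -0.0015, -0.015], [-0.002, -0.0015, -0.03], [-0.002, -0.0015, -0.042], [-0.002, -0.0015, -0.048], [-0.002, -0.0015, -0.049], [-0.002, -0.0015, -0.049], [-0.002, -0.0015, -0.049]], rot=[[0, 0, 0], [0, 0, 0], [0, 0, 0], [0, 0, 0], [0, 0, 0], [0, 0, 0], [0, 0, 0]])

```text
time: 4.8
ee_pos: [0.4472, -0.0579, 0.0118]
eef_rot: [0.708, 0.706, 0.0, 0.001]
ft_force: [0.1, -0.3, 0.2]
width: 0.0874
grip_force: 0.0
```

arm_command(xyz=[[0, 0, 0], [0, 0, 0], [0, 0, 0], [0, 0, 0], [0, 0, 0], [0, 0, 0], [0, 0, 0], [0, 0, 0]], rot=[[0, 0, 0], [0, 0, 0], [0, 0, 0], [0, 0, 0], [0, 0, 0], [0, 0, 0], [0, 0, 0], [0, 0, 0]], grip=0.3, squeeze=25)

```text
time: 5.47
ee_pos: [0.4464, -0.0577, 0.0108]
eef_rot: [0.708, 0.706, 0.0, -0.0]
ft_force: [-0.7, -0.4, -0.0]
width: 0.0417
grip_force: 0.0
```

```bash
python3 - <<'E'
from h import *
s=r.read_state(); print(s["width"],s["grip_force"])
im,T=shot("wrist","w3.png")
E
```

```text
0.04166825438928363 0.0
```

View pics/w3.png

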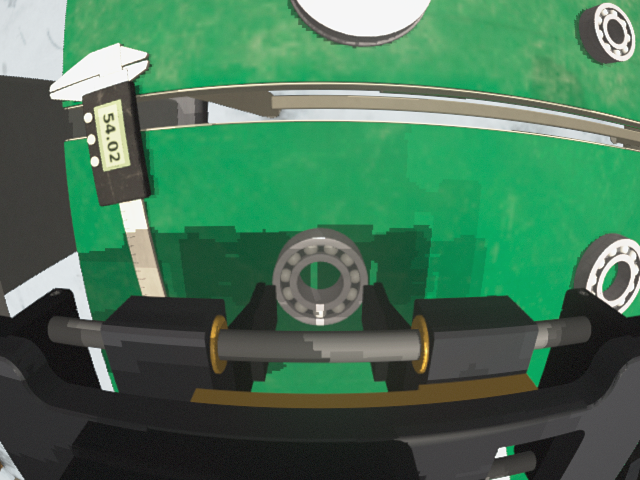

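The bearing, at (320,278), lies ahead of the finger pads: the fingers closed behind it and squeezed it out toward +y. I'll measure where it is now.

```bash
python3 - <<'E'
from h import *
for n in("wrist","top"):
    im,T=shot(n); spots(n,T,["big_bearing_mid"])
    for c in((.4475,-.045),(.4475,-.03)): print(circ(im,n,T,c,.021,.026,.015))
u=proj("wrist",shot("wrist")[1],np.array([[.4475,-.0577,.021],[.4475,-.03,.021],[.4464,-.0577,.011]])); print(u)
E
```

```text
wrist big_bearing_mid 0.76 [ 0.4515 -0.0581  0.0105]
[ 8.9677  0.4475 -0.058   0.    ]
[ 4.3905  0.4525 -0.0445  0.    ]
[ 4.2273e+00  4.3900e-01 -3.9000e-02 -1.0000e-03]
[ 4.2319e+00  4.3950e-01 -3.9000e-02 -1.0000e-03]
(array([320.40105311, 320.3028528 , 318.38974925]), array([282.93589621, 233.44402695, 276.03928814]))
```

```bash
python3 - <<'E'
from h import *
s=r.read_state(); print(s["time"],s["width"],s["grip_force"],s["ee_pos"],s["ft_force"])
im,T=shot("wrist","w4.png"); cv2.imwrite("pics/w4c.png",cv2.resize(im[200:420,200:440,::-1],None,fx=2.5,fy=2.5))
E
```

```text
5.7667 0.02741292534172193 0.0 [ 0.44644951 -0.0577379   0.01086306] [-0.23917176  0.50413082  0.35712263]
```

View pics/w4c.png

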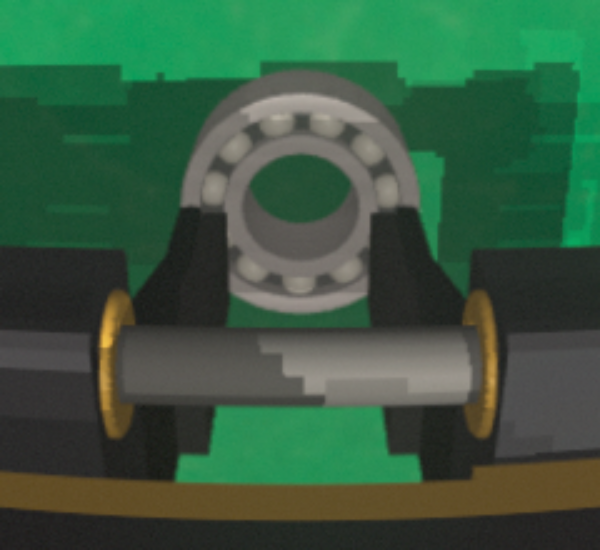

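The fingers overlap the top of the bearing with no force, so the real tips sit above the reported TCP while open. I'll open, go lower (still above the bench by the TCP) and close again.

arm_command(xyz=[[0.001, 0, 0], [0.001, 0, 0], [0.001, 0, 0], [0.001, 0, 0], [0.001, 0, 0], [0.001, 0, 0], [0.001, 0, 0], [0.001, 0, 0], [0.001, 0, -0.003], [0.001, 0, -0.006], [0.001, 0, -0.009], [0.001, 0, -0.009]], rot=[[0, 0, 0], [0, 0, 0], [0, 0, 0], [0, 0, 0], [0, 0, 0], [0, 0, 0], [0, 0, 0], [0, 0, 0], [0, 0, 0], [0, 0, 0], [0, 0, 0], [0, 0, 0]], grip=1)

```text
time: 6.82
ee_pos: [0.4469, -0.0577, 0.0011]
eef_rot: [0.708, 0.706, -0.0, -0.0]
ft_force: [-0.1, -0.2, -0.6]
width: 0.0863
grip_force: 0.0
```

arm_command(xyz=[[0, 0, 0], [0, 0, 0], [0, 0, 0], [0, 0, 0], [0, 0, 0], [0, 0, 0], [0, 0, 0], [0, 0, 0], [0, 0, 0], [0, 0, 0]], rot=[[0, 0, 0], [0, 0, 0], [0, 0, 0], [0, 0, 0], [0, 0, 0], [0, 0, 0], [0, 0, 0], [0, 0, 0], [0, 0, 0], [0, 0, 0]], grip=0.4)

```text
time: 7.65
ee_pos: [0.4474, -0.0577, 0.0019]
eef_rot: [0.708, 0.706, 0.0, 0.0]
ft_force: [-1.0, -0.1, 0.2]
width: 0.0361
grip_force: 0.0
```

arm_command(xyz=[[0, 0, -0.001], [0, 0, -0.002], [0, 0, -0.003], [0, 0, -0.003]], rot=[[0, 0, 0], [0, 0, 0], [0, 0, 0], [0, 0, 0]])

```text
time: 7.98
ee_pos: [0.4472, -0.0577, -0.0014]
eef_rot: [0.708, 0.706, -0.0, -0.0]
ft_force: [0.2, -0.2, -0.4]
width: 0.0348
grip_force: 0.0
```

```bash
python3 - <<'E'
from h import *
s=r.read_state(); print(s["time"],s["width"],s["grip_force"],s["ee_pos"],s["ft_force"])
im,T=shot("wrist","w5.png"); cv2.imwrite("pics/w5c.png",cv2.resize(im[210:370,220:420,::-1],None,fx=3.5,fy=3.5))
E
```

```text
7.9833 0.03480151778553848 0.0 [ 0.4472474  -0.05769834 -0.00139944] [ 0.15928109 -0.2012145  -0.41164596]
```

View pics/w5c.png

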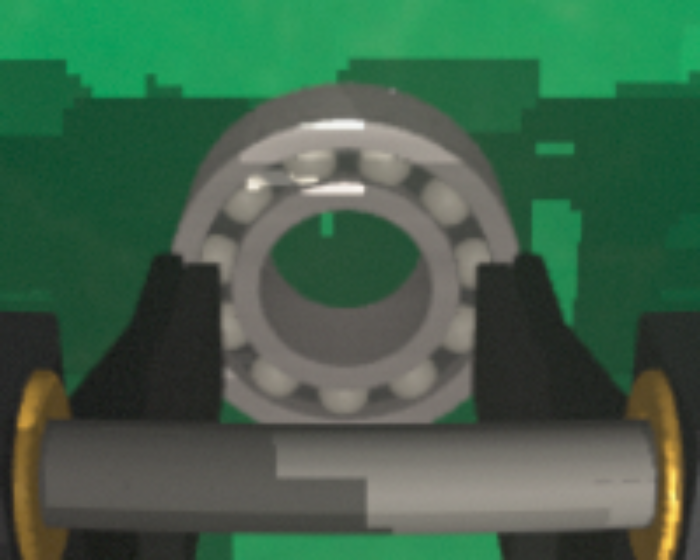

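Both the tip's spacing and its image row put the real fingertips about 33 mm behind the reported TCP, which explains the missing contact. Here they are at about z=0.032, above the bearing top. I'll open and go down 19 mm more.

arm_command(xyz=[[0, 0, 0], [0, 0, 0], [0, 0, 0], [0, 0, 0], [0, 0, 0], [0, 0, 0], [0, 0, 0], [0, 0, 0], [0, 0, -0.004], [0, 0, -0.008], [0, 0, -0.012], [0, 0, -0.016], [0, 0, -0.019], [0, 0, -0.019]], rot=[[0, 0, 0], [0, 0, 0], [0, 0, 0], [0, 0, 0], [0, 0, 0], [0, 0, 0], [0, 0, 0], [0, 0, 0], [0, 0, 0], [0, 0, 0], [0, 0, 0], [0, 0, 0], [0, 0, 0], [0, 0, 0]], grip=1)

```text
time: 9.2
ee_pos: [0.4469, -0.0576, -0.0209]
eef_rot: [0.708, 0.706, -0.0, -0.001]
ft_force: [0.7, 0.1, -0.3]
width: 0.0869
grip_force: 0.0
```

arm_command(xyz=[[0, 0, 0], [0, 0, 0], [0, 0, 0], [0, 0, 0], [0, 0, 0], [0, 0, 0], [0, 0, 0], [0, 0, 0]], rot=[[0, 0, 0], [0, 0, 0], [0, 0, 0], [0, 0, 0], [0, 0, 0], [0, 0, 0], [0, 0, 0], [0, 0, 0]], grip=0.4)

```text
time: 9.87
ee_pos: [0.4475, -0.0578, -0.0201]
eef_rot: [0.708, 0.706, 0.0, 0.0]
ft_force: [-1.1, -1.1, 1.0]
width: 0.0509
grip_force: 25.0
```

Gripped at 51 mm and 25 N. Now lift and carry to the big housing.

arm_command(xyz=[[0, 0, 0.02], [0, 0, 0.05], [0.005, -0.015, 0.085], [0.015, -0.045, 0.11], [0.027, -0.08, 0.12], [0.038, -0.115, 0.12], [0.05, -0.15, 0.12], [0.06, -0.18, 0.12], [0.067, -0.21, 0.115], [0.0745, -0.231, 0.105], [0.0745, -0.231, 0.09], [0.0745, -0.231, 0.075], [0.0745, -0.231, 0.07], [0.0745, -0.231, 0.07], [0.0745, -0.231, 0.07], [0.0745, -0.231, 0.07]], rot=[[0, 0, 0], [0, 0, 0], [0, 0, 0], [0, 0, 0], [0, 0, 0], [0, 0, 0], [0, 0, 0], [0, 0, 0], [0, 0, 0], [0, 0, 0], [0, 0, 0], [0, 0, 0], [0, 0, 0], [0, 0, 0], [0, 0, 0], [0, 0, 0]])

```text
time: 11.2
ee_pos: [0.5225, -0.2887, 0.0509]
eef_rot: [0.708, 0.707, 0.0, 0.001]
ft_force: [-0.5, 0.9, -2.7]
width: 0.0507
grip_force: 25.0
```

```bash
python3 - <<'E'
from h import *
s=r.read_state(); p=np.array(s["ee_pos"]);print(p,s["width"],s["grip_force"],s["ft_force"])
im,T=shot("wrist","w6.png"); zt=p[2]+.0201+.021
print("bearing",circ(im,"wrist",T,p[:2],zt,.026,.008)); print("h",circ(im,"wrist",T,(.522,-.289),.03,.042,.006))
cv2.imwrite("pics/w6c.png",cv2.resize(im[180:400,190:450,::-1],None,fx=2.5,fy=2.5))
E
```

```text
[ 0.52251487 -0.28869936  0.05089749] 0.050740611701822466 24.99959260225296 [-0.48867453  0.9394922  -2.6506878 ]
bearing [ 6.566   0.523  -0.2937  0.    ]
h [ 8.028e+00  5.220e-01 -2.885e-01 -1.000e-03]
```

View pics/w6c.png

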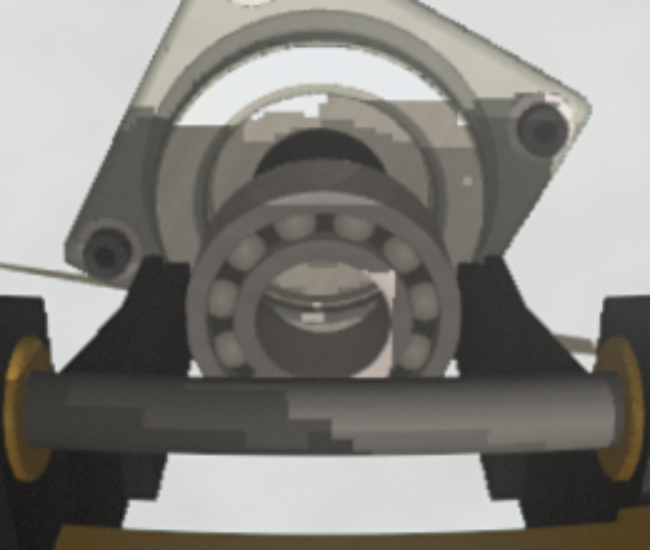

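The bearing is held at about crop (323,290), in front of the seat. The fit is weak because the rod covers part of it, so I'll check its visible far edge (crop row 205, image row 262) against predictions.

```bash
python3 - <<'E'
from h import *
T=np.array(r.camera_model("wrist")["T"]); p=np.array(r.read_state()["ee_pos"])
for dy in(-.004,0,.004):
    y=p[1]+dy
    print(dy,[ (round(float(a),1),round(float(b),1)) for a,b in zip(*proj("wrist",T,np.array([[p[0],y+.026,p[2]+.0411],[p[0],y+.0125,p[2]+.0411],[p[0],y+.026,p[2]+.0201]])))])
E
```

```text
-0.004 [(318.3, 264.7), (318.4, 292.5), (318.3, 250.0)]
0 [(318.3, 256.1), (318.4, 284.4), (318.3, 242.3)]
0.004 [(318.3, 247.4), (318.4, 276.2), (318.3, 234.5)]
```

The edges match dy ≈ 0, so I'll lower into the seat.

arm_command(xyz=[[-0.0005, 0, -0.01], [-0.0005, 0, -0.02], [-0.0005, 0, -0.028], [-0.0005, 0, -0.033], [-0.0005, 0, -0.037], [-0.0005, 0, -0.041], [-0.0005, 0, -0.044], [-0.0005, 0, -0.047], [-0.0005, 0, -0.049], [-0.0005, 0, -0.049]], rot=[[0, 0, 0], [0, 0, 0], [0, 0, 0], [0, 0, 0], [0, 0, 0], [0, 0, 0], [0, 0, 0], [0, 0, 0], [0, 0, 0], [0, 0, 0]])

```text
time: 12.08
ee_pos: [0.5213, -0.2887, 0.0005]
eef_rot: [0.708, 0.706, -0.0, -0.0]
ft_force: [-1.1, 0.0, -2.1]
width: 0.0511
grip_force: 25.0
```

arm_command(xyz=[[0, 0, -0.001], [0, 0, -0.001]], rot=[[0, 0, 0], [0, 0, 0]])

```text
time: 12.25
ee_pos: [0.5216, -0.2888, 0.0001]
eef_rot: [0.708, 0.706, 0.0, 0.0]
ft_force: [-0.0, 0.2, -2.2]
width: 0.051
grip_force: 25.0
```

arm_command(xyz=[[0, 0, 0], [0, 0, 0], [0, 0, 0], [0, 0, 0], [0, 0, 0.02], [0, 0.03, 0.05], [0, 0.07, 0.08], [0, 0.1, 0.11], [0, 0.1, 0.13], [0, 0.1, 0.13], [0, 0.1, 0.13]], rot=[[0, 0, 0], [0, 0, 0], [0, 0, 0], [0, 0, 0], [0, 0, 0], [0, 0, 0], [0, 0, 0], [0, 0, 0], [0, 0, 0], [0, 0, 0], [0, 0, 0]], grip=1)

```text
time: 13.17
ee_pos: [0.5226, -0.1886, 0.1317]
eef_rot: [0.707, 0.707, 0.001, 0.002]
ft_force: [0.1, -1.1, -1.4]
width: 0.0872
grip_force: 0.0
```

```bash
python3 - <<'E'
from h import *
im,T=shot("top","t2.png")
a=rect(im,"top",T,(.522,-.289),.041); im2,T2=shot("wrist","w7.png"); b=rect(im2,"wrist",T2,(.522,-.289),.041); im3,T3=shot("scene","s2.png")
u,v=proj("scene",T3,np.array([.522,-.289,.04])); u,v=int(u),int(v); c=cv2.resize(im3[v-50:v+50,u-50:u+50],(241,241))
cv2.imwrite("pics/r2.png",cv2.resize(np.hstack([a,b,c]),None,fx=1.1,fy=1.1)[:,:,::-1])
for n,i,t in(("top",im,T),("wrist",im2,T2)): print([circ(i,n,t,(.522,-.289),z,.026,.006).tolist() for z in(.041,.047)],circ(i,n,t,(.522,-.289),.03,.042,.006))
for n,i,t in(("top",im,T),("wrist",im2,T2),("scene",im3,T3)): spots(n,t,["big_bearing_mid","small_cover_boss"])
print(r.read_state()["ee_pos"], r.read_state()["ft_force"])
E
```

```text
[[4.1086, 0.516, -0.2895, 0.001], [4.0559, 0.516, -0.288, 0.001]] [ 3.0917e+00  5.2750e-01 -2.8850e-01 -1.0000e-03]
[[7.9494, 0.522, -0.2875, -0.001], [7.851, 0.522, -0.2845, -0.001]] [ 7.9019e+00  5.2200e-01 -2.8850e-01 -1.0000e-03]
top small_cover_boss 0.64 [ 0.5596 -0.111   0.0301]
wrist big_bearing_mid 0.97 [ 0.5231 -0.289   0.03  ]
wrist small_cover_boss 0.81 [ 0.5616 -0.1128  0.0283]
scene big_bearing_mid 0.53 [ 0.5177 -0.2864  0.025 ]
scene small_cover_boss 0.89 [ 0.5662 -0.1078  0.0283]
[ 0.52118211 -0.18891573  0.12930797] [ 0.33026533 -0.0995207   0.04628098]
```

View pics/r2.png

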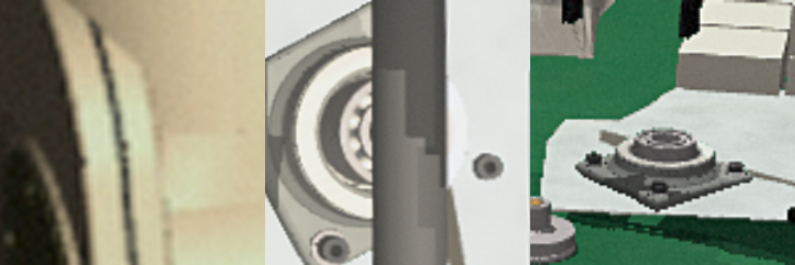

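The bearing is home and centred, and the network puts its mid at z = 0.030 as required. Next, the big cover.

arm_command(xyz=[[-0.007, 0.038, 0], [-0.014, 0.076, 0], [-0.021, 0.114, 0], [-0.027, 0.152, 0], [-0.034, 0.19, 0], [-0.041, 0.228, 0], [-0.048, 0.266, -0.01], [-0.0525, 0.2995, -0.02], [-0.0525, 0.2995, -0.04], [-0.0525, 0.2995, -0.05], [-0.0525, 0.2995, -0.05], [-0.0525, 0.2995, -0.05]], rot=[[0, 0, 0], [0, 0, 0], [0, 0, 0], [0, 0, 0], [0, 0, 0], [0, 0, 0], [0, 0, 0], [0, 0, 0], [0, 0, 0], [0, 0, 0], [0, 0, 0], [0, 0, 0]])

```text
time: 14.62
ee_pos: [0.4689, 0.1095, 0.0796]
eef_rot: [0.708, 0.706, -0.001, -0.0]
ft_force: [-0.4, 0.2, -0.2]
width: 0.0871
grip_force: 0.0
```

```bash
python3 - <<'E'
from h import *
print(r.read_state()["ee_pos"])
for n in("wrist","top"):
    im,T=shot(n,n+"3.png"); spots(n,T,["big_cover_boss","small_cover_boss","small_bearing_mid"])
    for z,R in((.018,.040),(.04,.014),(0,.04)): print(n,circ(im,n,T,(.469,.1105),z,R,.008).tolist())
E
```

```text
[0.46885209 0.10947668 0.07962742]
wrist big_cover_boss 0.88 [0.4705 0.1108 0.0299]
wrist small_bearing_mid 0.93 [0.5945 0.1875 0.0093]
wrist small_bearing_mid 0.91 [0.4175 0.2702 0.0047]
wrist small_bearing_mid 0.73 [0.6378 0.1068 0.0118]
wrist small_bearing_mid 0.72 [0.478  0.2196 0.006 ]
wrist [9.6102, 0.4695, 0.1095, -0.001]
wrist [7.5086, 0.4695, 0.11, 0.0]
wrist [11.1555, 0.4695, 0.1045, 0.001]
top big_cover_boss 0.41 [0.4664 0.1107 0.0279]
top small_cover_boss 0.76 [ 0.5606 -0.1095  0.0262]
top small_bearing_mid 0.63 [0.4136 0.2694 0.0151]
top small_bearing_mid 0.44 [0.6398 0.1013 0.0074]
top small_bearing_mid 0.44 [0.5934 0.1873 0.0093]
top [4.3934, 0.4695, 0.1115, -0.001]
top [6.3874, 0.476, 0.103, 0.0]
top [4.3563, 0.47, 0.113, -0.001]
```

arm_command(xyz=[[0.0005, 0.0005, -0.03], [0.0005, 0.0005, -0.055], [0.0005, 0.0005, -0.072], [0.0005, 0.0005, -0.08], [0.0005, 0.0005, -0.085], [0.0005, 0.0005, -0.088], [0.0005, 0.0005, -0.088]], rot=[[0, 0, 0], [0, 0, 0], [0, 0, 0], [0, 0, 0], [0, 0, 0], [0, 0, 0], [0, 0, 0]])

```text
time: 15.6
ee_pos: [0.4698, 0.1114, -0.0078]
eef_rot: [0.708, 0.706, 0.0, 0.0]
ft_force: [-0.4, -0.3, 1.2]
width: 0.087
grip_force: 0.0
```

arm_command(xyz=[[0, 0, 0], [0, 0, 0], [0, 0, 0], [0, 0, 0], [0, 0, 0], [0, 0, 0], [0, 0, 0], [0, 0, 0], [0, 0, 0], [0, 0, 0], [0, 0, 0], [0, 0, 0]], rot=[[0, 0, 0], [0, 0, 0], [0, 0, 0], [0, 0, 0], [0, 0, 0], [0, 0, 0], [0, 0, 0], [0, 0, 0], [0, 0, 0], [0, 0, 0], [0, 0, 0], [0, 0, 0]], grip=0.15, squeeze=30)

```text
time: 16.6
ee_pos: [0.4694, 0.1113, -0.0081]
eef_rot: [0.708, 0.706, 0.0, -0.0]
ft_force: [0.2, 0.3, 0.7]
width: 0.027
grip_force: 30.0
```

arm_command(xyz=[[0, 0, 0.02], [0, 0, 0.05], [0.002, -0.015, 0.085], [0.007, -0.05, 0.1], [0.012, -0.088, 0.1], [0.017, -0.126, 0.1], [0.022, -0.164, 0.1], [0.027, -0.202, 0.1], [0.032, -0.24, 0.1], [0.037, -0.278, 0.1], [0.042, -0.316, 0.1], [0.047, -0.354, 0.1], [0.051, -0.385, 0.095], [0.0525, -0.399, 0.085], [0.0525, -0.399, 0.075], [0.0525, -0.399, 0.07], [0.0525, -0.399, 0.07], [0.0525, -0.399, 0.07], [0.0525, -0.399, 0.07]], rot=[[0, 0, 0], [0, 0, 0], [0, 0, 0], [0, 0, 0], [0, 0, 0], [0, 0, 0], [0, 0, 0], [0, 0, 0], [0, 0, 0], [0, 0, 0], [0, 0, 0], [0, 0, 0], [0, 0, 0], [0, 0, 0], [0, 0, 0], [0, 0, 0], [0, 0, 0], [0, 0, 0], [0, 0, 0]])

```text
time: 18.18
ee_pos: [0.5225, -0.2866, 0.0625]
eef_rot: [0.707, 0.707, 0.0, 0.0]
ft_force: [-0.5, -0.5, -2.6]
width: 0.027
grip_force: 30.0
```

```bash
python3 - <<'E'
from h import *
p=np.array(r.read_state()["ee_pos"]);print(p)
im,T=shot("wrist","w8.png"); spots("wrist",T,["big_cover_boss"])
b=p[2]+.0081
for z,R in((b+.018,.040),(b+.04,.014)): print(circ(im,"wrist",T,p[:2],z,R,.008).tolist())
E
```

```text
[ 0.52249119 -0.28656381  0.06250213]
wrist big_cover_boss 0.91 [ 0.5221 -0.2866  0.0994]
[7.8869, 0.523, -0.2886, -0.001]
[7.1728, 0.523, -0.2876, 0.0]
```

arm_command(xyz=[[-0.0005, -0.001, -0.01], [-0.0005, -0.001, -0.018], [-0.0005, -0.001, -0.024], [-0.0005, -0.001, -0.029], [-0.0005, -0.001, -0.033], [-0.0005, -0.001, -0.036], [-0.0005, -0.001, -0.038], [-0.0005, -0.001, -0.0395], [-0.0005, -0.001, -0.0395]], rot=[[0, 0, 0], [0, 0, 0], [0, 0, 0], [0, 0, 0], [0, 0, 0], [0, 0, 0], [0, 0, 0], [0, 0, 0], [0, 0, 0]])

```text
time: 19.03
ee_pos: [0.5214, -0.2887, 0.0222]
eef_rot: [0.708, 0.706, 0.0, -0.0]
ft_force: [-1.0, -0.5, -2.6]
width: 0.0269
grip_force: 30.0
```

Open, then rise and head for the small bearing at (0.637, 0.106).

arm_command(xyz=[[0, 0, 0], [0, 0, 0], [0, 0, 0], [0, 0, 0], [0, 0, 0], [0, 0, 0.02], [0, 0, 0.05], [0, 0.02, 0.085], [0, 0.04, 0.1], [0, 0.08, 0.11], [0, 0.1, 0.11], [0, 0.1, 0.11], [0, 0.1, 0.11]], rot=[[0, 0, 0], [0, 0, 0], [0, 0, 0], [0, 0, 0], [0, 0, 0], [0, 0, 0], [0, 0, 0], [0, 0, 0], [0, 0, 0], [0, 0, 0], [0, 0, 0], [0, 0, 0], [0, 0, 0]], grip=1)

```text
time: 20.12
ee_pos: [0.5218, -0.1877, 0.1329]
eef_rot: [0.707, 0.707, 0.0, 0.001]
ft_force: [-1.0, -1.6, 0.4]
width: 0.0871
grip_force: 0.0
```

```bash
python3 - <<'E'
from h import *
p=np.array(r.read_state()["ee_pos"]);print(p)
for n in("wrist","scene"):
    im,T=shot(n,n+"9.png"); spots(n,T,["big_cover_boss"])
    for z,R in((.048,.040),(.07,.014)): print(circ(im,n,T,(.522,-.289),z,R,.008).tolist())
u,v=map(int,proj("scene",T,np.array([.522,-.289,.04]))); c=cv2.resize(im[v-50:v+50,u-50:u+50],(300,300))
cv2.imwrite("pics/r3.png",c[:,:,::-1])
E
```

```text
[ 0.52177252 -0.18770467  0.13289271]
wrist big_cover_boss 0.7 [ 0.5208 -0.2852  0.0577]
[6.6278, 0.5215, -0.29, -0.001]
[4.7254, 0.5215, -0.2835, -0.001]
scene big_cover_boss 0.85 [ 0.5177 -0.2882  0.0564]
[7.0729, 0.5195, -0.284, -0.001]
[8.6512, 0.521, -0.281, -0.0005]
```

View pics/r3.png

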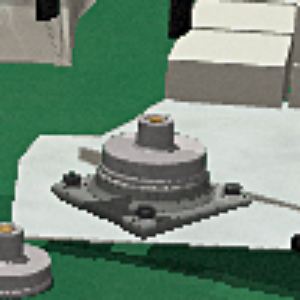

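The big cover sits flat on the rim. On to the small steel bearing.

arm_command(xyz=[[0.014, 0.036, 0], [0.028, 0.073, 0], [0.043, 0.11, 0], [0.057, 0.146, 0], [0.072, 0.183, 0], [0.086, 0.22, 0], [0.1, 0.256, -0.01], [0.115, 0.2935, -0.02], [0.115, 0.2935, -0.04], [0.115, 0.2935, -0.05], [0.115, 0.2935, -0.05], [0.115, 0.2935, -0.05]], rot=[[0, 0, 0], [0, 0, 0], [0, 0, 0], [0, 0, 0], [0, 0, 0], [0, 0, 0], [0, 0, 0], [0, 0, 0], [0, 0, 0], [0, 0, 0], [0, 0, 0], [0, 0, 0]])

```text
time: 21.32
ee_pos: [0.6364, 0.1024, 0.0819]
eef_rot: [0.709, 0.705, -0.001, -0.0]
ft_force: [-0.2, -0.4, 0.9]
width: 0.0869
grip_force: 0.0
```

```bash
python3 - <<'E'
from h import *
p=np.array(r.read_state()["ee_pos"]);print(p)
im,T=shot("wrist","w10.png"); spots("wrist",T,["small_bearing_mid","small_housing_seat","ring_cage_mid"])
print(circ(im,"wrist",T,(.637,.106),.018,.020,.008).tolist())
print(circ(im,"wrist",T,(.584,.301),.028,.034,.008).tolist(),circ(im,"wrist",T,(.584,.301),.028,.026,.008).tolist())
E
```

```text
[0.63636529 0.10244965 0.08187387]
wrist small_bearing_mid 0.95 [0.4807 0.2162 0.0111]
wrist small_bearing_mid 0.95 [0.4169 0.2724 0.0065]
wrist small_bearing_mid 0.86 [0.595  0.1864 0.0098]
wrist small_bearing_mid 0.75 [0.6347 0.1068 0.0055]
wrist ring_cage_mid 0.81 [0.7592 0.0988 0.017 ]
[11.8781, 0.6365, 0.1045, 0.0]
[4.4435, 0.587, 0.299, -0.001] [4.5406, 0.585, 0.293, 0.001]
```

arm_command(xyz=[[0, 0, -0.03], [0, 0, -0.055], [0, 0, -0.07], [0, 0, -0.075], [0, 0, -0.075], [0, 0, -0.075], [0, 0, -0.075]], rot=[[0, 0, 0], [0, 0, 0], [0, 0, 0], [0, 0, 0], [0, 0, 0], [0, 0, 0], [0, 0, 0]])

```text
time: 22.1
ee_pos: [0.6376, 0.1051, 0.0091]
eef_rot: [0.708, 0.706, 0.001, 0.001]
ft_force: [-0.1, -0.1, 0.5]
width: 0.087
grip_force: 0.0
```

arm_command(xyz=[[-0.001, -0.0005, -0.01], [-0.001, -0.0005, -0.02], [-0.001, -0.0005, -0.027], [-0.001, -0.0005, -0.03], [-0.001, -0.0005, -0.03], [-0.001, -0.0005, -0.03]], rot=[[0, 0, 0], [0, 0, 0], [0, 0, 0], [0, 0, 0], [0, 0, 0], [0, 0, 0]])

```text
time: 22.6
ee_pos: [0.6353, 0.1043, -0.0229]
eef_rot: [0.708, 0.706, -0.0, -0.0]
ft_force: [-0.4, -0.3, -0.8]
width: 0.087
grip_force: 0.0
```

arm_command(xyz=[[0, 0, 0], [0, 0, 0], [0, 0, 0], [0, 0, 0], [0, 0, 0], [0, 0, 0], [0, 0, 0], [0, 0, 0], [0, 0, 0], [0, 0, 0]], rot=[[0, 0, 0], [0, 0, 0], [0, 0, 0], [0, 0, 0], [0, 0, 0], [0, 0, 0], [0, 0, 0], [0, 0, 0], [0, 0, 0], [0, 0, 0]], grip=0.3, squeeze=20)

```text
time: 23.43
ee_pos: [0.6355, 0.1043, -0.0226]
eef_rot: [0.708, 0.706, 0.0, 0.0]
ft_force: [0.7, -0.6, -0.4]
width: 0.0392
grip_force: 20.0
```

Gripped. Before approaching the small housing, I'll check how close the box stacks on the left are.

```bash
python3 - <<'E'
from h import *
T=np.array(r.camera_model("scene")["T"]); 
for uv in((184,378),(128,424),(165,330),(50,400)): print("scene",uv,np.round(ray("scene",T,0,uv),3))
T=np.array(r.camera_model("top")["T"])
for uv in((137,248),(137,205),(208,150)): print("top",uv,[np.round(ray("top",T,z,uv),3).tolist() for z in(0,.1,.2,.3)])
E
```

```text
scene (184, 378) [ 0.579  0.42  -0.   ]
scene (128, 424) [ 0.577  0.524 -0.   ]
scene (165, 330) [0.687 0.338 0.   ]
scene (50, 400) [0.701 0.539 0.   ]
top (137, 248) [[0.582, 0.425, 0.0], [0.57, 0.388, 0.1], [0.558, 0.351, 0.2], [0.547, 0.315, 0.3]]
top (137, 205) [[0.689, 0.43, 0.0], [0.668, 0.392, 0.1], [0.647, 0.355, 0.2], [0.626, 0.318, 0.3]]
top (208, 150) [[0.829, 0.257, 0.0], [0.796, 0.235, 0.1], [0.762, 0.213, 0.2], [0.729, 0.191, 0.3]]
```

The box wall stands at y≈0.42 for x>0.58, so I'll turn the tool +90° to put the camera toward −x, away from the boxes. First I'll view the housing from its +x side.

arm_command(xyz=[[0, 0, 0.03], [0, 0, 0.07], [0, 0, 0.11], [0, 0, 0.15], [0, 0.01, 0.17], [0.005, 0.03, 0.17], [0.01, 0.05, 0.17], [0.02, 0.07, 0.17], [0.03, 0.09, 0.17], [0.04, 0.11, 0.17], [0.05, 0.13, 0.17], [0.05, 0.146, 0.17], [0.05, 0.146, 0.17], [0.05, 0.146, 0.17], [0.05, 0.146, 0.17], [0.05, 0.146, 0.17], [0.05, 0.146, 0.17]], rot=[[0, 0, 0], [0, 0, 0.1], [0, 0, 0.22], [0, 0, 0.34], [0, 0, 0.46], [0, 0, 0.58], [0, 0, 0.7], [0, 0, 0.82], [0, 0, 0.94], [0, 0, 1.06], [0, 0, 1.18], [0, 0, 1.3], [0, 0, 1.42], [0, 0, 1.54], [0, 0, 1.57], [0, 0, 1.57], [0, 0, 1.57]])

```text
time: 24.85
ee_pos: [0.6854, 0.2501, 0.1471]
eef_rot: [0.002, 1.0, -0.0, -0.0]
ft_force: [-0.8, -1.4, -1.3]
width: 0.0394
grip_force: 20.0
```

```bash
python3 - <<'E'
from h import *
s=r.read_state();p=np.array(s["ee_pos"]);print(p,np.round(s["eef_rot"],3),np.round(s["joint_positions"],2),s["width"])
im,T=shot("wrist","w11.png"); spots("wrist",T,["small_bearing_mid","small_housing_seat","ring_cage_mid"])
for z,R in((.028,.034),(.028,.026),(.019,.022)): print(circ(im,"wrist",T,(.584,.302),z,R,.008).tolist())
a=cv2.resize(rect(im,"wrist",T,(.584,.302),.028),(480,480)); cv2.imwrite("pics/w11c.png",np.hstack([a,cv2.resize(im,(320,240)).repeat(2,0)])[:,:,::-1])
E
```

```text
[0.68538389 0.25013567 0.14707944] [ 0.002  1.    -0.    -0.   ] [ 0.08  0.74 -0.88  1.15  0.55  1.48  0.87] 0.03944345097789049
wrist small_bearing_mid 0.74 [0.6851 0.2507 0.1801]
wrist small_bearing_mid 0.62 [0.595  0.1865 0.0102]
wrist small_housing_seat 0.97 [0.5891 0.3024 0.0168]
wrist ring_cage_mid 0.65 [0.7565 0.0956 0.0133]
wrist ring_cage_mid 0.28 [0.5888 0.3027 0.0159]
[11.307, 0.5865, 0.3, -0.001]
[8.2918, 0.5835, 0.294, 0.001]
[10.0979, 0.5865, 0.3, 0.0]
```

View pics/w11c.png

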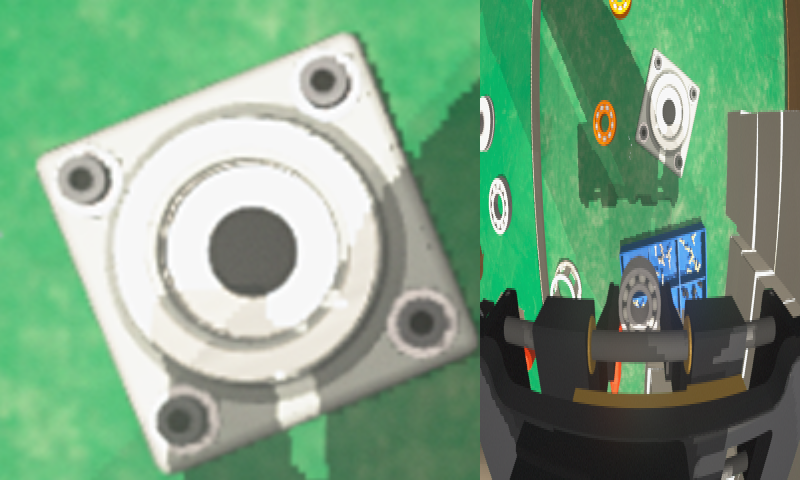

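The small housing is at (0.5865, 0.300), by both the hub circle and the seat floor. The right inset shows the bearing held between the fingers and the boxes to the right with clearance. Now move over the seat.

arm_command(xyz=[[-0.03, 0, 0], [-0.06, 0.01, -0.01], [-0.085, 0.025, -0.03], [-0.099, 0.04, -0.055], [-0.099, 0.05, -0.08], [-0.099, 0.05, -0.1], [-0.099, 0.05, -0.11], [-0.099, 0.05, -0.11], [-0.099, 0.05, -0.11], [-0.099, 0.05, -0.11]], rot=[[0, 0, 0], [0, 0, 0], [0, 0, 0], [0, 0, 0], [0, 0, 0], [0, 0, 0], [0, 0, 0], [0, 0, 0], [0, 0, 0], [0, 0, 0]])

```text
time: 25.88
ee_pos: [0.5875, 0.3004, 0.0389]
eef_rot: [0.002, 1.0, 0.001, 0.001]
ft_force: [-0.2, -1.0, -0.8]
width: 0.0395
grip_force: 20.0
```

```bash
python3 - <<'E'
from h import *
s=r.read_state();p=np.array(s["ee_pos"]);print(p,s["width"],s["ft_force"])
im,T=shot("wrist","w12.png"); spots("wrist",T,["small_bearing_mid"],3)
print(circ(im,"wrist",T,p[:2],p[2]+.0406,.020,.006).tolist())
E
```

```text
[0.58746868 0.30038728 0.03889825] 0.03949644389735525 [-0.17419901 -1.02267825 -0.78459627]
wrist small_bearing_mid 0.66 [0.597  0.1876 0.0067]
wrist small_bearing_mid 0.63 [0.59   0.304  0.0163]
wrist small_bearing_mid 0.62 [0.5833 0.3005 0.0713]
[8.1906, 0.5815, 0.2989, -0.0005]
```

arm_command(xyz=[[-0.0005, 0, -0.01], [-0.0005, 0, -0.02], [-0.0005, 0, -0.026], [-0.0005, 0, -0.03], [-0.0005, 0, -0.034], [-0.0005, 0, -0.037], [-0.0005, 0, -0.039], [-0.0005, 0, -0.041], [-0.0005, 0, -0.041]], rot=[[0, 0, 0], [0, 0, 0], [0, 0, 0], [0, 0, 0], [0, 0, 0], [0, 0, 0], [0, 0, 0], [0, 0, 0], [0, 0, 0]])

```text
time: 26.73
ee_pos: [0.586, 0.3005, -0.0035]
eef_rot: [0.001, 1.0, 0.0, 0.0]
ft_force: [-0.3, 0.9, -1.8]
width: 0.039
grip_force: 20.0
```

arm_command(xyz=[[0, 0, 0], [0, 0, 0], [0, 0, 0], [0, 0, 0], [0, 0, 0], [0, 0, 0.03], [0, 0, 0.065], [0.03, -0.01, 0.1], [0.06, -0.03, 0.13], [0.09, -0.05, 0.15], [0.1, -0.05, 0.15], [0.1, -0.05, 0.15], [0.1, -0.05, 0.15]], rot=[[0, 0, 0], [0, 0, 0], [0, 0, 0], [0, 0, 0], [0, 0, 0], [0, 0, 0], [0, 0, 0], [0, 0, 0], [0, 0, 0], [0, 0, 0], [0, 0, 0], [0, 0, 0], [0, 0, 0]], grip=1)

```text
time: 27.82
ee_pos: [0.6866, 0.2498, 0.1463]
eef_rot: [0.002, 1.0, 0.0, 0.0]
ft_force: [-0.3, 0.6, -0.6]
width: 0.0869
grip_force: 0.0
```

```bash
python3 - <<'E'
from h import *
s=r.read_state();p=np.array(s["ee_pos"]);print(p,s["width"])
im,T=shot("wrist","w13.png"); spots("wrist",T,["small_bearing_mid"],3)
print([circ(im,"wrist",T,(.5865,.300),z,.020,.006).tolist() for z in(.037,.043)],circ(im,"wrist",T,(.5865,.300),.028,.034,.006).tolist())
im3,T3=shot("scene"); spots("scene",T3,["small_bearing_mid"],4)
u,v=map(int,proj("scene",T3,np.array([.5865,.3,.03]))); c=cv2.resize(im3[v-50:v+50,u-50:u+50],(360,360))
cv2.imwrite("pics/r4.png",np.hstack([cv2.resize(rect(im,"wrist",T,(.5865,.3),.037),(360,360)),c])[:,:,::-1])
E
```

```text
[0.68663637 0.24978533 0.14626751] 0.08687410867329413
wrist small_bearing_mid 0.98 [0.5932 0.1874 0.0083]
wrist small_bearing_mid 0.62 [0.5869 0.3026 0.0283]
[[10.8425, 0.5855, 0.299, -0.0005], [10.8519, 0.586, 0.298, -0.0005]] [12.1881, 0.5865, 0.3, -0.001]
scene small_bearing_mid 0.96 [0.4776 0.2171 0.0078]
scene small_bearing_mid 0.79 [0.5821 0.3015 0.0271]
scene small_bearing_mid 0.78 [0.412  0.2754 0.0065]
scene small_bearing_mid 0.71 [0.5959 0.1897 0.0084]
```

View pics/r4.png

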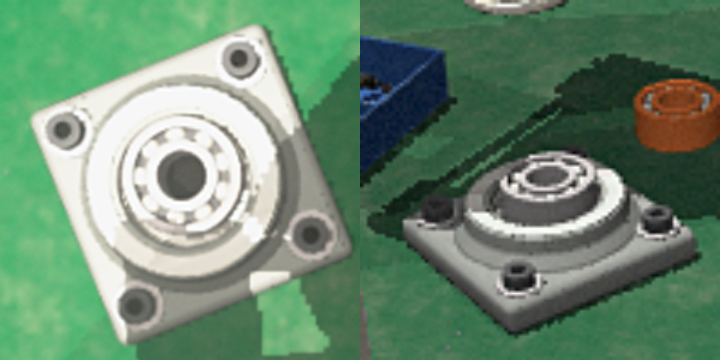

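The small bearing is home: mid z ≈ 0.028, concentric. Finally, the small cover.

arm_command(xyz=[[-0.012, -0.036, 0], [-0.025, -0.072, 0], [-0.037, -0.108, 0], [-0.05, -0.144, 0], [-0.062, -0.18, 0], [-0.075, -0.216, 0], [-0.087, -0.252, 0], [-0.1, -0.288, 0], [-0.112, -0.324, -0.01], [-0.125, -0.36, -0.03], [-0.125, -0.36, -0.05], [-0.125, -0.36, -0.066], [-0.125, -0.36, -0.066], [-0.125, -0.36, -0.066], [-0.125, -0.36, -0.066]], rot=[[0, 0, 0], [0, 0, 0], [0, 0, 0], [0, 0, 0], [0, 0, 0], [0, 0, 0], [0, 0, 0], [0, 0, 0], [0, 0, 0], [0, 0, 0], [0, 0, 0], [0, 0, 0], [0, 0, 0], [0, 0, 0], [0, 0, 0]])

```text
time: 29.27
ee_pos: [0.5615, -0.1086, 0.0814]
eef_rot: [0.001, 1.0, 0.0, 0.001]
ft_force: [-0.5, 0.2, 0.6]
width: 0.0875
grip_force: 0.0
```

```bash
python3 - <<'E'
from h import *
s=r.read_state();p=np.array(s["ee_pos"]);print(p,np.round(s["joint_positions"],2))
im,T=shot("wrist","w14.png"); spots("wrist",T,["small_cover_boss","spare_bearing_mid"],3)
for z,R in((.016,.033),(.038,.012)): print(circ(im,"wrist",T,(.5615,-.110),z,R,.008).tolist())
E
```

```text
[ 0.56147593 -0.10863267  0.08143499] [ 0.86  0.46 -0.93  1.7   0.39  1.18  1.4 ]
wrist small_cover_boss 0.78 [ 0.5629 -0.1112  0.0282]
[10.7947, 0.5615, -0.111, -0.001]
[8.9592, 0.556, -0.111, 0.0005]
```

arm_command(xyz=[[0, -0.0015, -0.03], [0, -0.0015, -0.055], [0, -0.0015, -0.075], [0, -0.0015, -0.084], [0, -0.0015, -0.088], [0, -0.0015, -0.09], [0, -0.0015, -0.09]], rot=[[0, 0, 0], [0, 0, 0], [0, 0, 0], [0, 0, 0], [0, 0, 0], [0, 0, 0], [0, 0, 0]])

```text
time: 30.0
ee_pos: [0.5617, -0.1111, -0.0088]
eef_rot: [0.001, 1.0, -0.0, 0.001]
ft_force: [-0.4, 0.2, -0.2]
width: 0.0865
grip_force: 0.0
```

arm_command(xyz=[[0, 0, 0], [0, 0, 0], [0, 0, 0], [0, 0, 0], [0, 0, 0], [0, 0, 0], [0, 0, 0], [0, 0, 0], [0, 0, 0], [0, 0, 0], [0, 0, 0], [0, 0, 0], [0, 0, 0]], rot=[[0, 0, 0], [0, 0, 0], [0, 0, 0], [0, 0, 0], [0, 0, 0], [0, 0, 0], [0, 0, 0], [0, 0, 0], [0, 0, 0], [0, 0, 0], [0, 0, 0], [0, 0, 0], [0, 0, 0]], grip=0.1, squeeze=30)

```text
time: 31.08
ee_pos: [0.561, -0.1111, -0.0096]
eef_rot: [0.001, 1.0, 0.0, 0.0]
ft_force: [-0.4, 1.1, -0.9]
width: 0.023
grip_force: 30.0
```

arm_command(xyz=[[0, 0, 0.02], [0, 0, 0.05], [0.001, 0.015, 0.085], [0.003, 0.05, 0.1], [0.006, 0.088, 0.1], [0.009, 0.126, 0.1], [0.012, 0.164, 0.1], [0.014, 0.202, 0.1], [0.016, 0.24, 0.1], [0.018, 0.278, 0.1], [0.02, 0.316, 0.1], [0.022, 0.354, 0.1], [0.024, 0.385, 0.1], [0.025, 0.404, 0.09], [0.025, 0.411, 0.08], [0.025, 0.411, 0.07], [0.025, 0.411, 0.07], [0.025, 0.411, 0.07], [0.025, 0.411, 0.07]], rot=[[0, 0, 0], [0, 0, 0], [0, 0, 0], [0, 0, 0], [0, 0, 0], [0, 0, 0], [0, 0, 0], [0, 0, 0], [0, 0, 0], [0, 0, 0], [0, 0, 0], [0, 0, 0], [0, 0, 0], [0, 0, 0], [0, 0, 0], [0, 0, 0], [0, 0, 0], [0, 0, 0], [0, 0, 0]])

```text
time: 32.67
ee_pos: [0.5868, 0.2977, 0.0605]
eef_rot: [0.003, 1.0, -0.0, 0.0]
ft_force: [0.4, 0.3, -2.9]
width: 0.0228
grip_force: 30.0
```

```bash
python3 - <<'E'
from h import *
s=r.read_state();p=np.array(s["ee_pos"]);print(p,s["width"])
im,T=shot("wrist","w15.png"); spots("wrist",T,["small_cover_boss"],3); b=p[2]+.0096
for z,R in((b+.016,.033),(b+.038,.012)): print(circ(im,"wrist",T,p[:2],z,R,.008).tolist())
E
```

```text
[0.58678372 0.29772425 0.06053979] 0.022791752518388192
wrist small_cover_boss 0.66 [0.587  0.2956 0.0955]
[5.6588, 0.5878, 0.2967, -0.001]
[8.2614, 0.5873, 0.2962, 0.0]
```

arm_command(xyz=[[-0.0005, 0.001, -0.01], [-0.0005, 0.001, -0.018], [-0.0005, 0.001, -0.024], [-0.0005, 0.001, -0.029], [-0.0005, 0.001, -0.033], [-0.0005, 0.001, -0.037], [-0.0005, 0.001, -0.039], [-0.0005, 0.001, -0.041], [-0.0005, 0.001, -0.041]], rot=[[0, 0, 0], [0, 0, 0], [0, 0, 0], [0, 0, 0], [0, 0, 0], [0, 0, 0], [0, 0, 0], [0, 0, 0], [0, 0, 0]])

```text
time: 33.52
ee_pos: [0.5854, 0.3007, 0.0191]
eef_rot: [0.001, 1.0, -0.0, -0.0]
ft_force: [0.1, 0.4, -3.2]
width: 0.0228
grip_force: 30.0
```

arm_command(xyz=[[0, 0, -0.0005], [0, 0, -0.0005], [0, 0, -0.0005], [0, 0, -0.0005], [0, 0, -0.0005], [0, 0, 0.03], [0, 0, 0.065], [0.03, -0.01, 0.1], [0.06, -0.03, 0.12], [0.09, -0.05, 0.13], [0.1, -0.05, 0.13], [0.1, -0.05, 0.13], [0.1, -0.05, 0.13]], rot=[[0, 0, 0], [0, 0, 0], [0, 0, 0], [0, 0, 0], [0, 0, 0], [0, 0, 0], [0, 0, 0], [0, 0, 0], [0, 0, 0], [0, 0, 0], [0, 0, 0], [0, 0, 0], [0, 0, 0]], grip=1)

```text
time: 34.6
ee_pos: [0.6856, 0.2508, 0.1491]
eef_rot: [0.002, 1.0, 0.0, -0.0]
ft_force: [-0.6, 0.2, -0.3]
width: 0.0865
grip_force: 0.0
```

```bash
python3 - <<'E'
from h import *
s=r.read_state();p=np.array(s["ee_pos"]);print(p,s["width"])
im,T=shot("wrist","w16.png"); spots("wrist",T,["small_cover_boss"],3)
print(circ(im,"wrist",T,(.5865,.300),.044,.033,.008).tolist(),circ(im,"wrist",T,(.5865,.300),.066,.012,.008).tolist())
im3,T3=shot("scene"); spots("scene",T3,["small_cover_boss","big_cover_boss","spare_bearing_mid","ring_cage_mid","tape_mid"],2)
o=[]
for q in((.5865,.3,.03),(.522,-.289,.03)):
    u,v=map(int,proj("scene",T3,np.array(q))); o.append(cv2.resize(im3[v-50:v+50,u-50:u+50],(360,360)))
cv2.imwrite("pics/r5.png",np.hstack(o)[:,:,::-1])
E
```

```text
[0.68557463 0.25077206 0.14910029] 0.08651728624009714
wrist small_cover_boss 0.64 [0.5838 0.2964 0.0559]
[8.8915, 0.586, 0.3005, -0.001] [7.9153, 0.5855, 0.2945, -0.001]
scene small_cover_boss 0.77 [0.5876 0.3038 0.0559]
scene big_cover_boss 0.81 [ 0.519  -0.2881  0.0567]
scene big_cover_boss 0.72 [ 0.7268 -0.1928  0.0127]
scene spare_bearing_mid 0.72 [ 0.6607 -0.0646  0.0052]
scene ring_cage_mid 0.74 [0.7579 0.103  0.0167]
scene tape_mid 0.97 [ 0.7258 -0.193   0.0119]
```

View pics/r5.png

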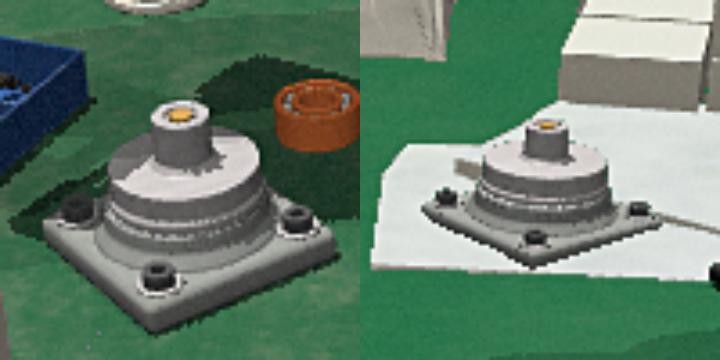

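Both covers lie flat and centred on their rims, the bystanders haven't moved, and the arm is clear. Handing in.

```bash
python3 -c "
from bench import r
print(r.close_job())"
```

```text
the job is handed in; nothing more can be done
None
```

The job is handed in at about 35 s of the 99 s allowed: from the cameras, both bearings were home, both covers lay flat on their rims and the bystanders had not moved, but the hand-in call returned no verdict.

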